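# Fish the drain stopper out of its soaking bowl with tongs

### The arm

A 6-joint arm with a two-finger parallel gripper is mounted at the origin on the work surface. World frame = base frame: x ahead of the robot, y to its left, z up, the work surface at z = 0. Lengths are in m, angles in rad, forces in N, time in s.
With the tool pointing down it reaches from about 0.2 to 0.875 m from the base axis. Payload 3.4 kg.
Tool frame: the origin (TCP) lies midway between the tips of the shut fingers; the grasp point (between the pads) lies 19 mm behind it; z points along the fingers, y is the line along which they close (so a half turn about z gives the same grasp; the last joint's range is limited). The gripper opens to 94 mm and grips with 3 to 60 N. Pads are 16 mm wide; open, the fingers measure 119 mm over their backs; the gripper's body (75 mm by 177 mm) begins 78 mm behind the grasp point.
Start: joints at [1, 0.276, 1.505, -0, 1.361, -0.121], TCP at [0.25, 0.518, 0.205] pointing down, gripper open.
Joint ranges: [-2.89, 2.89], [-0.75, 2.08], [0.22, 2.7], [-1.18, 4.32], [0.11, 2.71], [-2.7, 2.7]. Speed limits (rad/s): [2.57, 2.57, 3.14, 3.14, 3.14, 3.14].

### API

Orientations are given as a unit quaternion [x, y, z, w].
In Python, from cell import robot gives the robot as it stands.
- The arm moves only by the tool arm_command, never from a script. Its argument "increments" is a list of rows, each an object with "xyz": the shift along the world's x, y, z in m, a list of three; "spin": the turn about the world's z in degrees. In form: [{"xyz": [tx, ty, tz], "spin": spin}, ...]. A call has exactly 8 rows; each row shifts and turns the commanded pose from where the row before left it; what a row does not reach is not made up. A row lasts 1/8 s, in which the tool goes at most 62.5 mm and 10.7 degrees, less where a joint would pass 70% of its speed; a pose out of reach is approached as far as the arm can. A call is refused whole if a number of a shift passes 0.0625 or a number of a turn 10.7, either way. A call with a gripper value outside its range is refused whole. "hand" is the finger opening in m, from 0 to 0.094, set as the call begins (left out, the last holds). The fingers move at their own pace and stop on an object; "newtons" is the grip in N (left out, the last holds). Time passes only in rows, so rows that do not move let the fingers close, or fill a call up. It gives the time, the measured TCP pose, the force, the opening and the grip force at its end, in the units of the state.
- robot.state(): the state, without advancing time (a new reading comes with each control period).
- robot.get_image(name): name is "scene" or "top" or "wrist"; returns the picture (480x640x3 uint8, red, green, blue); there is no depth.
- robot.calibration(name): a dict with "intrinsics" (3x3 intrinsics, pixels), "k1" (the pictures are not rectified: a ray, as slopes to the right and down, at radius r is drawn at 1 + k1 r^2 times it, then the intrinsics apply), "R" (3x3) and "t" (3): a world point X has camera coordinates R X + t. Camera axes: x right, y down, z forward; pixel columns grow to the right and rows downward; lengths in m; the calibration is good to about 2 mm. A picture is of the moment at which its call begins: read the wrist's pose just before it. calibration takes no time and is no camera call; for the wrist camera it gives the pose at the moment of the call.
- robot.close_job(): hands the job in; it is judged then, once.
The state is a dict: "time_s": time; "qpos": joint angles; "qvel": joint speeds; "tau": joint torques, N m; "tool_pos": TCP position; "tcp_rot": TCP orientation; "wrist_force": force on the tool from outside, world axes, zero at the start; "ft_torque": the same for the moment, N m; "opening": opening from 0.0 (shut) to 1.0 (fully open); "grip_force": force on a finger pad.
Only numpy, scipy, OpenCV 4.12 (cv2) and the standard library are available. Lean on these libraries where they do the work, as an engineer would, in place of code of your own. Each camera call takes 0.05 s, during which the arm holds its last target. There are 200 camera calls.

### The job

The chrome drain stopper is soaking in cleaner in the covered blue bowl, so keep your fingers off it: lift the steel lid off the bowl by its knob and set it down gently, lying flat and balanced, on top of the narrow length of lumber, then take the tongs from their rest, close them on the stopper's knob and lift the stopper straight up until it hangs about 10 cm clear above the bowl's rim, still over the bowl so it can drip. Finish like that, still holding it in the squeezed tongs, with nothing else touching it; the bowl stays standing about where it is, and the other things on the counter are left alone.

Things in the scene. Friction and masses are not known exactly. Their poses are not given: they have to be found in the camera images.
- lid: Flat round steel lid, 150 mm across, 4 mm thick, about 0.22 kg, lying loose and level on the bowl's rim; black knob in the middle of its top: neck 14 mm across from 4 to 16 mm above the underside, then a round head 28 mm across from 16 to 38 mm. Origin: centre of its underside, z up through the knob.
- lid_knob (a point): Where to grip the lid's knob: on its axis, 28 mm above the lid's underside (24 mm above its top face).
- ledge: Fixed length of two-by-four lumber standing on edge: 160 mm long (its x), 38 mm wide (its y), 89 mm high, flat top. Origin: centre of its underside. It stands on the robot's left or right, the tong rest on the other side. The lid balances only with its centre over the 38 mm wide top.
- ledge_top (a point): Centre of the lumber's top face, 89 mm above the counter.
- bowl: Loose blue ceramic bowl, 0.5 kg, 55 mm high, 140 mm across at the rim, 90 mm at the foot, 5 mm wall, inner floor 6 mm above the counter and about 90 mm across; the inside is about 118 mm across at 28 mm above the counter. Origin: centre of its underside.
- stopper: Loose chrome sink stopper, about 70 g, 40 mm high, upright on the bowl's inner floor, up to 15 mm off its centre, hidden by the lid at first: rubber disc 42 mm across to 7 mm height, step 28 mm across to 13 mm, post 10 mm across to 22 mm, round knob 22 mm across from 22 to 40 mm. Origin: centre of its underside, z up.
- stopper_knob (a point): Middle of the stopper's knob, 31 mm above its underside.
- tongs: Loose steel spring tongs, 0.12 kg, level on their rest. Two bars 5 mm thick, 14 mm high, 192 mm long, joined by a 24 x 30 mm block. Origin: on the centre line at the hinge end, at mid-height of the arms (67 mm above the counter); x to the tips, z up. The ends turn down into prongs (x 178 to 192 mm) reaching 52 mm below the origin; 70 mm wide there when open.
- tongs_grip (a point): Where to grip the tongs: on the centre line between the arms (black sleeves), 85 mm from the hinge end, at mid-height of the arms, 51 mm over all when open. Fingers go down outside both arms and close across them (along the tongs' y). An opening of 46 to 49 mm carries them open. It takes 4 N on each arm here to start closing, 8 N for pads 22 mm apart; about 0.45 of any more reaches the pads.
- tongs_tip (a point): Midway between the two pads on the prongs' inner faces (pads 14 mm long, 16 mm high; 55 mm apart when open): 100 mm ahead of tongs_grip along the tongs' x axis and 44 mm below it. Put this on the stopper's knob.
- tong_left (a joint): Closing angle of each arm (both move alike): 0 open (51 mm over the grip); 0.09 rad: 37 mm over the grip, arms parallel, pads 22 mm apart, just touching the stopper's knob; 0.145 rad: pads shut on nothing. Per 1 mm at the grip the pads close 2.2 mm. The arms spring open by themselves.
- rest: Fixed white plastic tong rest: base 150 x 80 x 6 mm, two upright plates 6 mm thick and 80 mm wide, tops 60 mm above the counter, 55 mm before and behind its centre along its x. The tongs lie across both, tips towards its +x end (away from the robot), grip point within 10 mm of its centre. Origin: centre of its underside.
- pie_tin: Bystander: aluminium pie tin, 180 mm across, 28 mm high. Origin: centre of underside.
- broom: Bystander: yellow plastic hand broom lying bristles down, 285 mm long, 58 mm high. Origin: on the counter under the joint of handle and head; x towards the head.
- container: Bystander: flip-top plastic container clipped shut, 136 x 106 x 65 mm. Origin: centre of underside.
- soap: Bystander: bar of soap 85 x 55 x 26 mm. Origin: centre of underside.
- scrub: Bystander: wooden scrubbing brush 110 x 45 x 38 mm. Origin: centre of underside.
- jar: Bystander: closed glass jar, 68 mm across, 90 mm high. Origin: centre of underside.
- strainer: Bystander: steel sink strainer cup, 84 mm across the rim, 32 mm high. Origin: centre of underside.
Things that resemble listed ones, but are neither listed nor needed, are in the scene too. Leave any brown or red look-alike of the lid alone.

How it is judged:
By the outcome, as a careful person would: the job done as asked, in the order asked, and still so for the second after the job is handed in, while the arm keeps its last pose, push and grip.
It also fails if it takes over 59 s, if anything falls off the work surface, if the arm or the gripper's body presses on something with over 40 N, if the wrist force passes 120 N, or if a joint passes its speed limit or range.

## Working session

There is one attempt and no reset: what is moved stays moved. The work goes in short steps, Python scripts to look and compute and a tool call to move; the robot and the scene stay as the last step left them, time stands still between calls to the robot, and variables do not carry over. Pictures are saved under pics/ and viewed, at most 10 in all, crops included, and the job is handed in when it is done.

Besides the shell and the picture viewer there is one more tool, called by a JSON object that holds its "name" and its "arguments", one argument or row to a line. arm_command: Moves the arm, as the interface text tells. Its arguments: {"type":"object","properties":{"increments":{"type":"array","items":{"type":"object","properties":{"xyz":{"type":"array","items":{"type":"number"}},"spin":{"type":"number"}}}},"hand":{"type":"number"},"newtons":{"type":"number"}},"required":["increments"]}

```bash
mkdir -p pics
cat > h.py <<'E'
import numpy as np, cv2
from cell import robot
def snap(n,f):
    c=robot.calibration(n); im=robot.get_image(n); cv2.imwrite('pics/'+f,im[:,:,::-1]); return im,c
def ray(c,u,v):
    K=np.array(c['intrinsics']);R=np.array(c['R']);t=np.array(c['t'])
    d=np.array([(u-K[0,2])/K[0,0],(v-K[1,2])/K[1,1]]); s=d.copy()
    for _ in range(30): s=d/(1+c['k1']*(s@s))
    return -R.T@t, R.T@np.array([s[0],s[1],1])
def at(c,u,v,z):
    o,d=ray(c,u,v); return o+d*(z-o[2])/d[2]
def px(c,X):
    K=np.array(c['intrinsics']);p=np.array(c['R'])@np.array(X)+np.array(c['t']); s=p[:2]/p[2]; s=s*(1+c['k1']*(s@s)); return s*[K[0,0],K[1,1]]+K[:2,2]
E
python3 - <<'E'
from h import *
for n in('top','scene'):
    im,c=snap(n,n+'0.png'); print(n,np.array(c['R']).round(2).tolist(),(-np.array(c['R']).T@np.array(c['t'])).round(3))
print(robot.state())
E
```

```text
top [[0.0, -1.0, 0.01], [-0.98, -0.0, -0.21], [0.21, -0.01, -0.98]] [0.226 0.025 1.336]
scene [[0.52, 0.85, -0.01], [0.5, -0.32, -0.8], [-0.69, 0.41, -0.6]] [ 1.662 -0.665  1.082]
{'time_s': 0.1, 'qpos': array([ 1.00001717e+00,  2.76526911e-01,  1.50596211e+00, -1.63975169e-05,
        1.36071348e+00, -1.21035631e-01]), 'qvel': array([ 0.00023444, -0.00062841, -0.00361596, -0.00116682, -0.00096544,
       -0.00044549]), 'tau': array([ 2.16780289e-03, -4.05456805e+01, -2.37780118e+01,  7.03451084e-02,
        2.98999879e-02, -3.09114193e-05]), 'tool_pos': array([0.24973194, 0.51738759, 0.20471171]), 'tcp_rot': array([ 2.22979612e-01,  9.74822776e-01, -7.59968631e-04, -2.65368879e-04]), 'wrist_force': array([-0.30485316,  0.40987144, -0.6135892 ]), 'ft_torque': array([-0.02187322,  0.00827204,  0.05354406]), 'grip_force': 0.0, 'opening': 1.0036385547096585}
```

View pics/top0.png

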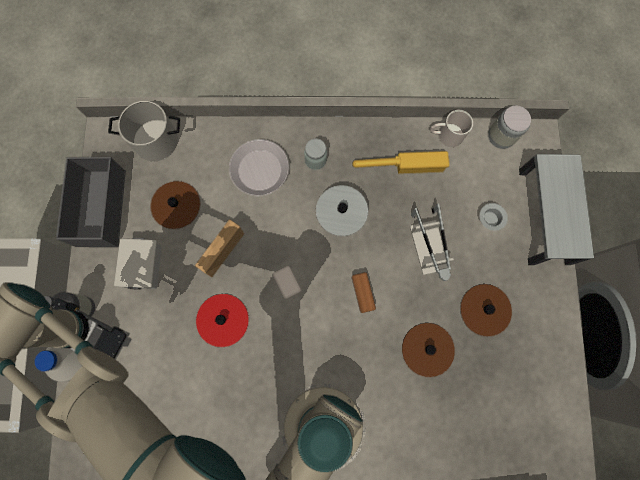

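View pics/scene0.png

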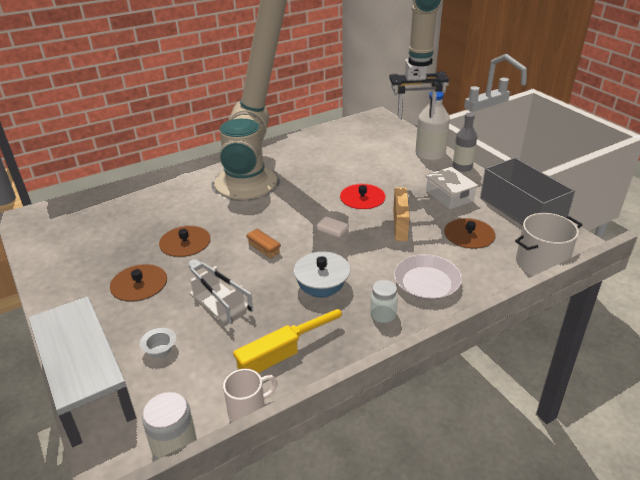

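The steel lid sits at top (342,209) with its knob at (343,207). The lumber is at about (219,248), on the robot's left, and the tongs and rest are at about (431,240). I'll enlarge the region to measure it.

Run:
```python
from h import *
im=cv2.imread('pics/top0.png')
a=cv2.resize(im[205:290,180:260],None,fx=5,fy=5,interpolation=2); b=cv2.resize(im[190:290,395:475],None,fx=5,fy=5,interpolation=2)
o=np.zeros((500,800,3),'u1'); o[:425,:400]=a;o[:,400:]=b
cv2.imwrite('pics/crop0.png',o)
c=robot.calibration('top')
# lid: fit grey region centre
g=im[175:245,305:380].astype(int); m=((g.min(2)>150)).astype('u1')
n,l,s,ce=cv2.connectedComponentsWithStats(m); k=1+s[1:,4].argmax(); print(s[k],ce[k]+[305,175])
x,y,w,h=s[k][:4]; print('lid',at(c,305+x+w/2-.5,175+y+h/2-.5,.059), at(c,343,207,.093),at(c,305+x,209,.059)-at(c,305+x+w,209,.059))
```

```text
[52 19 11 24 92] [362.72826087 206.76086957]
lid [ 0.61288974 -0.11105341  0.059     ] [ 0.59802523 -0.05439883  0.093     ] [-0.00013743  0.03148485  0.        ]
```

View pics/crop0.png

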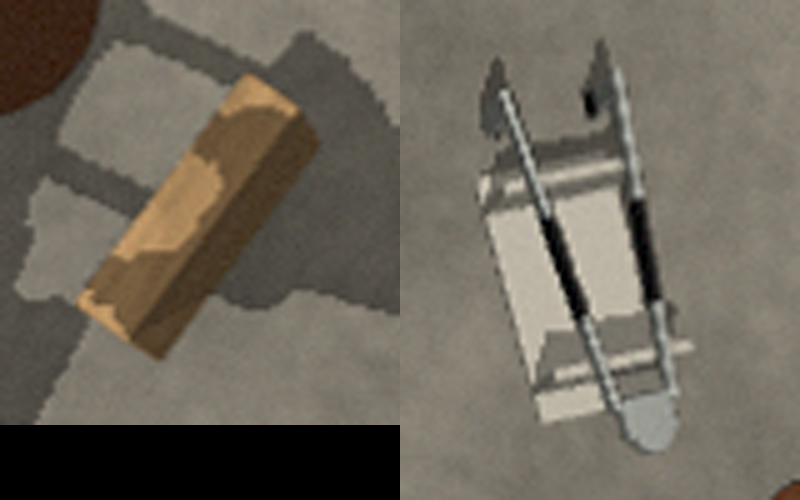

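The lumber's top corners in the crop are at (248,73), (300,112), (132,345) and (78,300). The tong sleeve centres are (564,268) and (646,249), the arm tips (506,92) and (617,70), and the hinge end (650,448).

Run:
```python
from h import *
c=robot.calibration('top')
L=[at(c,u/5+180-.4,v/5+205-.4,.089) for u,v in[(248,73),(300,112),(132,345),(78,300)]]
L=np.array(L);print('ledge',L.mean(0).round(4)); print(np.linalg.norm(np.diff(L,axis=0),axis=1).round(3)); d=L[0]+L[1]-L[2]-L[3]; print(np.degrees(np.arctan2(d[1],d[0])))
T=np.array([at(c,(u-400)/5+395-.4,v/5+190-.4,.074) for u,v in[(564,268),(646,249),(506,92),(617,70),(650,448)]]);print(T.round(4))
g=(T[0]+T[1])/2;t=(T[2]+T[3])/2;d=t-T[4];print('grip',g,np.linalg.norm(T[0]-T[1]),'len',np.linalg.norm(d),np.linalg.norm(g-T[4]),np.degrees(np.arctan2(d[1],d[0])))
print('knob', at(c,342.5,207,.085))
cw=robot.calibration('wrist');R=np.array(cw['R']);print(R.round(2).tolist(),(-R.T@np.array(cw['t'])))
```

```text
ledge [0.4873 0.2902 0.089 ]
[0.037 0.156 0.039]
-33.95024100186457
[[ 0.4998 -0.2901  0.074 ]
 [ 0.5108 -0.3368  0.074 ]
 [ 0.6017 -0.262   0.074 ]
 [ 0.6151 -0.3262  0.074 ]
 [ 0.3988 -0.3328  0.074 ]]
grip [ 0.50532175 -0.31343151  0.074     ] 0.04800796521576448 len 0.21311931200759385 0.1082266476807263 10.469712286768837
knob [ 0.60041046 -0.05350964  0.085     ]
[[0.43, 0.9, -0.0], [0.88, -0.42, 0.23], [0.21, -0.1, -0.97]] [0.19090093 0.54719633 0.38313908]
```

The sizes check out: lumber about 156 x 38 mm, knob at about (0.600, -0.0535). I'll move above the knob and turn the hand about -64°.

{"name": "arm_command", "arguments": {
  "increments": [
    {"xyz": [0.022,-0.0357,0],"spin": -4},
    {"xyz": [0.022,-0.0357,0],"spin": -4},
    {"xyz": [0.022,-0.0357,0],"spin": -4},
    {"xyz": [0.022,-0.0357,0],"spin": -4},
    {"xyz": [0.022,-0.0357,0],"spin": -4},
    {"xyz": [0.022,-0.0357,0],"spin": -4},
    {"xyz": [0.022,-0.0357,0],"spin": -4},
    {"xyz": [0.022,-0.0357,0],"spin": -4}
  ],
  "hand": 0.06,
  "newtons": 25
}}

```text
time_s: 1.1
tool_pos: [0.4264, 0.2309, 0.2052]
tcp_rot: [0.484, 0.875, -0.0, -0.0]
wrist_force: [0.6, 0.3, -0.9]
opening: 0.638
grip_force: 0.0
```

{"name": "arm_command", "arguments": {
  "increments": [
    {"xyz": [0.022,-0.0357,0],"spin": -4},
    {"xyz": [0.022,-0.0357,0],"spin": -4},
    {"xyz": [0.022,-0.0357,0],"spin": -4},
    {"xyz": [0.022,-0.0357,0],"spin": -4},
    {"xyz": [0.022,-0.0357,0],"spin": -4},
    {"xyz": [0.022,-0.0357,0],"spin": -4},
    {"xyz": [0.022,-0.0357,0],"spin": -4},
    {"xyz": [0.02,-0.0357,0],"spin": -4}
  ]
}}

```text
time_s: 2.1
tool_pos: [0.6004, -0.0546, 0.205]
tcp_rot: [0.707, 0.708, -0.0, -0.0]
wrist_force: [-0.3, 0.0, -0.1]
opening: 0.638
grip_force: 0.0
```

Run:
```python
from h import *
im,c=snap('wrist','w1.png'); s=robot.state(); print(s['time_s'],s['tool_pos'],s['tcp_rot'],s['wrist_force'])
print(px(c,[.6,-.0535,.093]))
```

```text
2.15 [ 0.60341322 -0.05973708  0.20450982] [ 0.70804869  0.70615884 -0.00089149  0.00243972] [ 3.22860649 -3.18406976  0.69966   ]
[315.57403197 244.93600707]
```

View pics/w1.png

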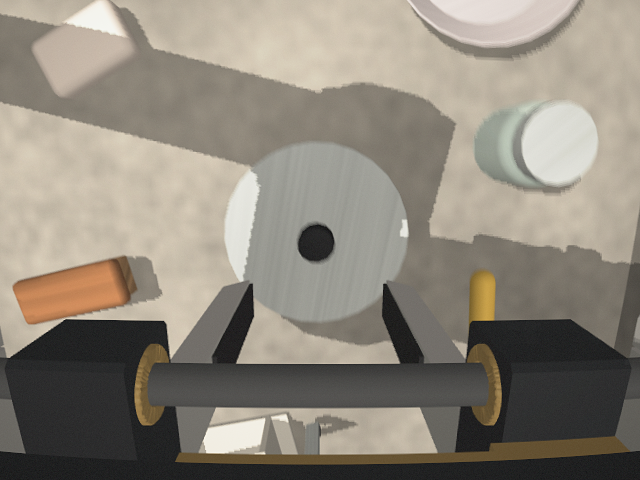

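The wrist picture shows the knob head at (316,243). My estimate predicts (315.6,245), so they agree to within 2 mm. I'll go down and grip.

{"name": "arm_command", "arguments": {
  "increments": [
    {"xyz": [0,0,-0.03],"spin": 0},
    {"xyz": [0,0,-0.03],"spin": 0},
    {"xyz": [0,0,-0.03],"spin": 0},
    {"xyz": [0,0,-0.02],"spin": 0},
    {"xyz": [0,0,-0.015],"spin": 0},
    {"xyz": [0,0,-0.01],"spin": 0},
    {"xyz": [0,0,-0.004],"spin": 0},
    {"xyz": [0,0,0],"spin": 0}
  ]
}}

```text
time_s: 3.15
tool_pos: [0.6003, -0.0534, 0.0667]
tcp_rot: [0.706, 0.709, 0.0, 0.0]
wrist_force: [0.2, -0.1, -0.1]
opening: 0.638
grip_force: 0.0
```

{"name": "arm_command", "arguments": {
  "increments": [
    {"xyz": [0,0,0],"spin": 0},
    {"xyz": [0,0,0],"spin": 0},
    {"xyz": [0,0,0],"spin": 0},
    {"xyz": [0,0,0],"spin": 0},
    {"xyz": [0,0,0],"spin": 0},
    {"xyz": [0,0,0],"spin": 0},
    {"xyz": [0,0,0],"spin": 0},
    {"xyz": [0,0,0],"spin": 0}
  ],
  "hand": 0.015
}}

```text
time_s: 4.15
tool_pos: [0.5993, -0.0534, 0.0667]
tcp_rot: [0.706, 0.709, -0.0, -0.0]
wrist_force: [-4.7, 0.0, 5.0]
opening: 0.292
grip_force: 25.0
```

{"name": "arm_command", "arguments": {
  "increments": [
    {"xyz": [0,0,0.005],"spin": 0},
    {"xyz": [0,0,0.01],"spin": 0},
    {"xyz": [0,0,0.02],"spin": 0},
    {"xyz": [0,0,0.025],"spin": 0},
    {"xyz": [0,0,0.025],"spin": 0},
    {"xyz": [0,0,0.02],"spin": 0},
    {"xyz": [0,0,0.01],"spin": 0},
    {"xyz": [0,0,0.005],"spin": 0}
  ]
}}

```text
time_s: 5.15
tool_pos: [0.6002, -0.0534, 0.1868]
tcp_rot: [0.706, 0.709, 0.0, 0.0]
wrist_force: [1.3, -0.5, -2.5]
opening: 0.292
grip_force: 25.0
```

{"name": "arm_command", "arguments": {
  "increments": [
    {"xyz": [-0.003,0.008,0],"spin": 0},
    {"xyz": [-0.006,0.018,0],"spin": 0},
    {"xyz": [-0.008,0.026,0],"spin": 0},
    {"xyz": [-0.01,0.03,0],"spin": 0},
    {"xyz": [-0.01,0.03,0],"spin": 0},
    {"xyz": [-0.01,0.03,0],"spin": 0},
    {"xyz": [-0.01,0.03,0],"spin": 0},
    {"xyz": [-0.01,0.03,0],"spin": 0}
  ]
}}

```text
time_s: 6.15
tool_pos: [0.5312, 0.1507, 0.1859]
tcp_rot: [0.705, 0.709, -0.0, -0.001]
wrist_force: [-0.1, 0.4, -2.3]
opening: 0.293
grip_force: 25.0
```

{"name": "arm_command", "arguments": {
  "increments": [
    {"xyz": [-0.01,0.03,0],"spin": 0},
    {"xyz": [-0.01,0.03,0],"spin": 0},
    {"xyz": [-0.01,0.028,0],"spin": 0},
    {"xyz": [-0.008,0.025,0],"spin": 0},
    {"xyz": [-0.005,0.017,0],"spin": 0},
    {"xyz": [-0.003,0.009,0],"spin": 0},
    {"xyz": [0,0.0035,0],"spin": 0},
    {"xyz": [0,0,0],"spin": 0}
  ]
}}

```text
time_s: 7.15
tool_pos: [0.4873, 0.2908, 0.1864]
tcp_rot: [0.706, 0.708, -0.0, 0.0]
wrist_force: [-0.8, 0.6, -2.7]
opening: 0.29
grip_force: 25.0
```

Run:
```python
from h import *
im,c=snap('wrist','w2.png'); s=robot.state(); print(s['time_s'],s['tool_pos'],s['tcp_rot'],s['wrist_force'],s['ft_torque'],s['opening'])
d=np.array([np.cos(np.radians(-34)),np.sin(np.radians(-34))]);n=np.array([-d[1],d[0]])
for a,b in((1,1),(1,-1),(-1,-1),(-1,1)):
    P=np.array([.4873,.2902])+a*.08*d+b*.019*n; print(P,px(c,[*P,.089]))
it,ct=snap('top','top2.png'); i2,_=snap('scene','sc2.png')
u=px(ct,[.4873,.2902,.15]); print(u)
u=[int(x) for x in u]
A=cv2.resize(it[u[1]-60:u[1]+60,u[0]-80:u[0]+80],(400,300)); B=cv2.resize(i2[120:280,300:500],(400,300)); W=cv2.resize(im,(640,480))
o=np.zeros((600,800,3),'u1');o[:300,:400]=A;o[:300,400:]=B;o[300:,:400]=cv2.resize(im,(400,300));cv2.imwrite('pics/c2.png',o[:,:,::-1])
```

```text
7.2 [0.48729958 0.29055209 0.18641475] [ 7.05901714e-01  7.08309751e-01 -1.39635298e-04  2.17596511e-04] [-0.43924337  0.10424499 -1.31174131] [-0.03692795  0.07663405 -0.01285076] 0.29679965929341745
[0.56424767 0.26121628] [423.39611254 291.49415972]
[0.54299834 0.22971285] [391.68380235 332.14246383]
[0.41035233 0.31918372] [203.34508911 210.07668479]
[0.43160166 0.35068715] [232.43421715 163.02506599]
[212.91525479 241.06200816]
```

View pics/c2.png

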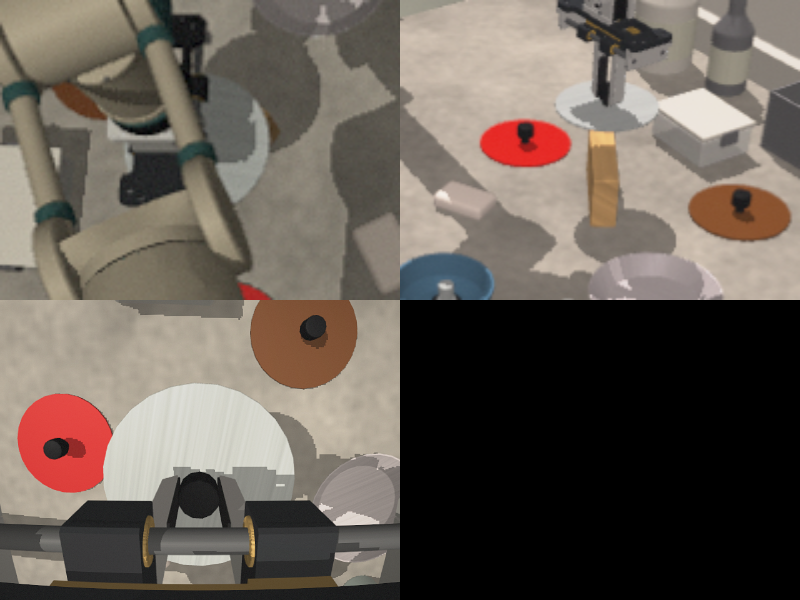

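The lid hangs level, with its knob held, over the lumber (scene crop: lid at (605,105), lumber below at (603,180)). I'll lower it slowly.

{"name": "arm_command", "arguments": {
  "increments": [
    {"xyz": [0,0,-0.015],"spin": 0},
    {"xyz": [0,0,-0.02],"spin": 0},
    {"xyz": [0,0,-0.018],"spin": 0},
    {"xyz": [0,0,-0.012],"spin": 0},
    {"xyz": [0,0,-0.008],"spin": 0},
    {"xyz": [0,0,-0.005],"spin": 0},
    {"xyz": [0,0,-0.003],"spin": 0},
    {"xyz": [0,0,-0.001],"spin": 0}
  ]
}}

```text
time_s: 8.3
tool_pos: [0.4872, 0.2913, 0.1047]
tcp_rot: [0.706, 0.709, 0.0, 0.0]
wrist_force: [0.1, 0.0, -1.4]
opening: 0.291
grip_force: 25.0
```

{"name": "arm_command", "arguments": {
  "increments": [
    {"xyz": [0,0,-0.001],"spin": 0},
    {"xyz": [0,0,-0.0005],"spin": 0},
    {"xyz": [0,0,-0.0005],"spin": 0},
    {"xyz": [0,0,-0.0005],"spin": 0},
    {"xyz": [0,0,-0.0005],"spin": 0},
    {"xyz": [0,0,-0.0005],"spin": 0},
    {"xyz": [0,0,-0.0005],"spin": 0},
    {"xyz": [0,0,0],"spin": 0}
  ]
}}

```text
time_s: 9.3
tool_pos: [0.4871, 0.2911, 0.1007]
tcp_rot: [0.706, 0.709, 0.0, 0.0]
wrist_force: [-0.3, -1.0, -1.0]
opening: 0.296
grip_force: 25.0
```

{"name": "arm_command", "arguments": {
  "increments": [
    {"xyz": [0,0,-0.0004],"spin": 0},
    {"xyz": [0,0,-0.0004],"spin": 0},
    {"xyz": [0,0,-0.0004],"spin": 0},
    {"xyz": [0,0,-0.0004],"spin": 0},
    {"xyz": [0,0,0],"spin": 0},
    {"xyz": [0,0,0],"spin": 0},
    {"xyz": [0,0,0],"spin": 0},
    {"xyz": [0,0,0],"spin": 0}
  ]
}}

```text
time_s: 10.3
tool_pos: [0.4871, 0.2912, 0.1006]
tcp_rot: [0.706, 0.709, 0.001, 0.0]
wrist_force: [-2.6, -1.3, 9.6]
opening: 0.291
grip_force: 25.0
```

Contact shows as +9.6 N. I'll release and rise straight up.

{"name": "arm_command", "arguments": {
  "increments": [
    {"xyz": [0,0,0.0006],"spin": 0},
    {"xyz": [0,0,0],"spin": 0},
    {"xyz": [0,0,0],"spin": 0},
    {"xyz": [0,0,0],"spin": 0},
    {"xyz": [0,0,0.01],"spin": 0},
    {"xyz": [0,0,0.02],"spin": 0},
    {"xyz": [0,0,0.04],"spin": 0},
    {"xyz": [0,0,0.05],"spin": 0}
  ],
  "hand": 0.065
}}

```text
time_s: 11.3
tool_pos: [0.4865, 0.2909, 0.2205]
tcp_rot: [0.706, 0.708, -0.001, -0.0]
wrist_force: [-0.2, 0.5, 0.4]
opening: 0.688
grip_force: 0.0
```

Run:
```python
from h import *
im,c=snap('wrist','w3.png'); i2,cs=snap('scene','sc3.png'); s=robot.state(); print(s['time_s'],s['tool_pos'])
o=np.zeros((300,800,3),'u1');o[:,400:]=cv2.resize(i2[130:250,330:490],(400,300));o[:,:400]=cv2.resize(im,(400,300));cv2.imwrite('pics/c3.png',o[:,:,::-1])
```

```text
11.4 [0.49042639 0.29274076 0.22614437]
```

View pics/c3.png

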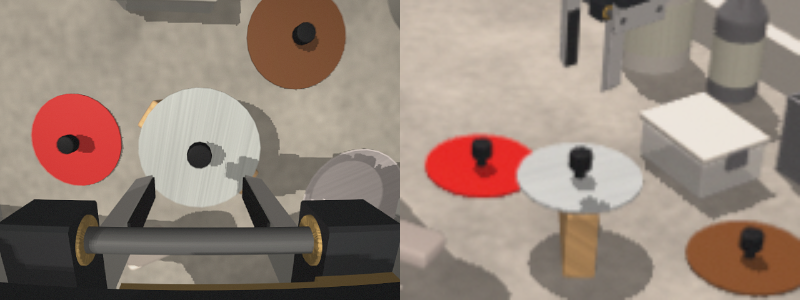

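The lid lies flat on the lumber (scene crop: lid at (580,178), lumber under its middle). Next I'll go above the tongs, turning -78°.

{"name": "arm_command", "arguments": {
  "increments": [
    {"xyz": [0.001,-0.02,0],"spin": -3},
    {"xyz": [0.001,-0.035,0],"spin": -5},
    {"xyz": [0.001,-0.042,0],"spin": -6},
    {"xyz": [0.001,-0.042,0],"spin": -6},
    {"xyz": [0.001,-0.042,0],"spin": -6},
    {"xyz": [0.001,-0.042,0],"spin": -6},
    {"xyz": [0.001,-0.042,0],"spin": -6},
    {"xyz": [0.001,-0.042,0],"spin": -6}
  ],
  "hand": 0.075
}}

```text
time_s: 12.4
tool_pos: [0.493, -0.0181, 0.2178]
tcp_rot: [0.921, 0.39, -0.002, -0.001]
wrist_force: [-0.4, -0.5, -0.2]
opening: 0.796
grip_force: 0.0
```

{"name": "arm_command", "arguments": {
  "increments": [
    {"xyz": [0.001,-0.042,0],"spin": -6},
    {"xyz": [0.001,-0.042,0],"spin": -6},
    {"xyz": [0.001,-0.042,0],"spin": -6},
    {"xyz": [0.001,-0.042,0],"spin": -5},
    {"xyz": [0.002,-0.042,-0.005],"spin": -5},
    {"xyz": [0.002,-0.042,-0.005],"spin": -4},
    {"xyz": [0.002,-0.03,-0.005],"spin": -2},
    {"xyz": [0,-0.015,-0.005],"spin": 0}
  ]
}}

```text
time_s: 13.4
tool_pos: [0.5031, -0.3144, 0.1974]
tcp_rot: [0.994, 0.105, -0.001, -0.001]
wrist_force: [-0.1, -0.2, 0.3]
opening: 0.793
grip_force: 0.0
```

{"name": "arm_command", "arguments": {
  "increments": [
    {"xyz": [0,0,0],"spin": 0},
    {"xyz": [0,0,0],"spin": 0},
    {"xyz": [0,0,0],"spin": 0},
    {"xyz": [0,0,0],"spin": 0},
    {"xyz": [0,0,0],"spin": 0},
    {"xyz": [0,0,0],"spin": 0},
    {"xyz": [0,0,0],"spin": 0},
    {"xyz": [0,0,0],"spin": 0}
  ]
}}

```text
time_s: 14.4
tool_pos: [0.505, -0.3129, 0.1995]
tcp_rot: [0.994, 0.106, -0.0, 0.0]
wrist_force: [-0.4, 0.0, -0.3]
opening: 0.8
grip_force: 0.0
```

Run:
```python
from h import *
im,c=snap('wrist','w4.png'); s=robot.state(); print(s['time_s'],s['tool_pos'],s['tcp_rot'])
print(px(c,[.5053,-.3134,.074]))
it,ct=snap('top','top4.png'); u=px(ct,[.6,-.054,.04]).astype(int); print(u)
o=np.zeros((480,800,3),'u1'); o[:,:640]=im
o[:160,640:]=cv2.resize(it[u[1]-20:u[1]+20,u[0]-20:u[0]+20],(160,160),interpolation=2);cv2.imwrite('pics/c4.png',o[:,:,::-1])
```

```text
14.45 [ 0.5050175  -0.3129082   0.19945638] [ 9.94315839e-01  1.06470708e-01 -3.10345778e-06  2.54990235e-05]
[318.14313194 243.32334945]
[341 211]
```

View pics/c4.png

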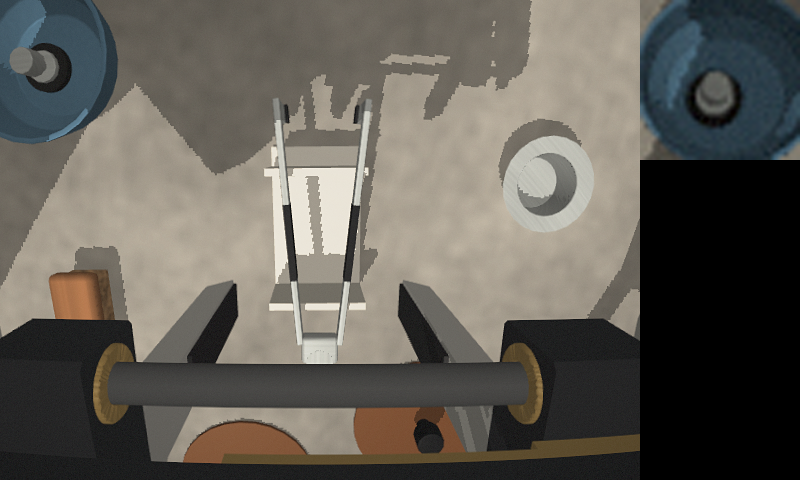

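The tong sleeves are centred at (291,242) and (353.5,244) in the wrist picture, with the tips at (278,100) and (367,100) and the hinge block's top end at (320,336). The stopper's knob is near (22,61), and at top-crop (716,95), which is the full-top pixel (340,215).

Run:
```python
from h import *
c=robot.calibration('wrist')
T=np.array([at(c,u,v,.074) for u,v in[(291,242.5),(353.5,244),(278,100),(367,100)]]+[at(c,320,336,.082)])
g=(T[0]+T[1])/2;t=(T[2]+T[3])/2;print(T.round(4));print('grip',g.round(4),np.linalg.norm(T[0]-T[1]))
for d in(t-T[4],t-g):print(np.linalg.norm(d),np.degrees(np.arctan2(d[1],d[0])))
w=T[0]-T[1];print(np.degrees(np.arctan2(w[1],w[0]))-90)
print('stop wrist',at(c,22,61,.046),'top',at(robot.calibration('top'),340,214.5,.046))
# head of rest plate front/back rows check
```

```text
[[ 0.5016 -0.2931  0.074 ]
 [ 0.5105 -0.3398  0.074 ]
 [ 0.6012 -0.2634  0.074 ]
 [ 0.6147 -0.3252  0.074 ]
 [ 0.4345 -0.3303  0.082 ]]
grip [ 0.506  -0.3165  0.074 ] 0.04757859730127643
0.17732919114702955 11.719924017226008
0.10430159253668315 12.278112939491482
10.81633961617392
stop wrist [ 0.59566429 -0.0508043   0.046     ] top [ 0.58957015 -0.04853558  0.046     ]
```

{"name": "arm_command", "arguments": {
  "increments": [
    {"xyz": [-0.001,-0.004,-0.02],"spin": 0},
    {"xyz": [0,0,-0.03],"spin": 0},
    {"xyz": [0,0,-0.03],"spin": 0},
    {"xyz": [0,0,-0.03],"spin": 0},
    {"xyz": [0,0,-0.02],"spin": 0},
    {"xyz": [0,0,-0.013],"spin": 0},
    {"xyz": [0,0,-0.006],"spin": 0},
    {"xyz": [0,0,-0.0025],"spin": 0}
  ]
}}

```text
time_s: 15.5
tool_pos: [0.5043, -0.3171, 0.0482]
tcp_rot: [0.994, 0.107, 0.0, 0.0]
wrist_force: [-0.0, -0.6, -0.0]
opening: 0.8
grip_force: 0.0
```

{"name": "arm_command", "arguments": {
  "increments": [
    {"xyz": [0,0,0],"spin": 0},
    {"xyz": [0,0,0],"spin": 0},
    {"xyz": [0,0,0],"spin": 0},
    {"xyz": [0,0,0],"spin": 0},
    {"xyz": [0,0,0],"spin": 0},
    {"xyz": [0,0,0],"spin": 0},
    {"xyz": [0,0,0],"spin": 0},
    {"xyz": [0,0,0],"spin": 0}
  ],
  "hand": 0.0475,
  "newtons": 25
}}

```text
time_s: 16.5
tool_pos: [0.5043, -0.3168, 0.0485]
tcp_rot: [0.994, 0.106, 0.0, 0.0]
wrist_force: [-1.3, 2.4, 6.1]
opening: 0.508
grip_force: 6.6
```

{"name": "arm_command", "arguments": {
  "increments": [
    {"xyz": [0,0,0.004],"spin": 0},
    {"xyz": [0,0,0.01],"spin": 0},
    {"xyz": [0,0,0.018],"spin": 0},
    {"xyz": [0,0,0.022],"spin": 0},
    {"xyz": [0,0,0.022],"spin": 0},
    {"xyz": [0,0,0.018],"spin": 0},
    {"xyz": [0,0,0.01],"spin": 0},
    {"xyz": [0,0,0.004],"spin": 0}
  ]
}}

```text
time_s: 17.5
tool_pos: [0.5041, -0.317, 0.1565]
tcp_rot: [0.994, 0.106, 0.0, 0.0]
wrist_force: [0.3, 0.2, -0.7]
opening: 0.506
grip_force: 4.6
```

{"name": "arm_command", "arguments": {
  "increments": [
    {"xyz": [0,0.01,0],"spin": 0},
    {"xyz": [-0.001,0.018,0],"spin": 0},
    {"xyz": [-0.001,0.024,0],"spin": 0},
    {"xyz": [-0.001,0.024,0],"spin": 0},
    {"xyz": [-0.001,0.024,0],"spin": 0},
    {"xyz": [-0.001,0.024,0],"spin": 0},
    {"xyz": [-0.001,0.024,0],"spin": 0},
    {"xyz": [-0.001,0.024,0],"spin": 0}
  ]
}}

```text
time_s: 18.5
tool_pos: [0.4968, -0.1428, 0.1562]
tcp_rot: [0.994, 0.107, 0.0, 0.0]
wrist_force: [-0.8, 0.5, -1.4]
opening: 0.508
grip_force: 4.6
```

{"name": "arm_command", "arguments": {
  "increments": [
    {"xyz": [-0.001,0.024,0],"spin": 0},
    {"xyz": [-0.001,0.022,0],"spin": 0},
    {"xyz": [-0.001,0.016,0],"spin": 0},
    {"xyz": [0,0.008,0],"spin": 0},
    {"xyz": [0,0.004,0],"spin": 0},
    {"xyz": [0,0,0],"spin": 0},
    {"xyz": [0,0,0],"spin": 0},
    {"xyz": [0,0,0],"spin": 0}
  ]
}}

```text
time_s: 19.5
tool_pos: [0.4941, -0.0713, 0.1559]
tcp_rot: [0.994, 0.106, -0.0, 0.0]
wrist_force: [0.5, 0.2, -0.2]
opening: 0.503
grip_force: 4.6
```

Run:
```python
from h import *
im,c=snap('wrist','w5.png'); s=robot.state(); print(s['time_s'],s['tool_pos'],s['tcp_rot'],s['opening'],s['grip_force'],s['wrist_force'])
h=np.radians(12.2); p=s['tool_pos']
for a,b in((.1,-.025),(.107,-.018),(.1,-.07)): print(px(c,[p[0]+a*np.cos(h),p[1]+a*np.sin(h),p[2]+.019+b]))
cv2.imwrite('pics/c5.png',cv2.resize(im[:360,120:520],(800,600)[:2] if 0 else (666,600))[:,:,::-1])
snap('top','top5.png');snap('scene','sc5.png')
```

```text
19.55 [ 0.49405391 -0.07127886  0.15593009] [ 9.94344554e-01  1.06202152e-01 -5.96152874e-05  8.22635960e-05] 0.5075623555820692 4.60710890169139 [-0.85311695 -0.65437783 -1.11546792]
[317.60726664  75.80502201]
[317.64154874  54.89200498]
[317.44910411  91.15515602]
```

View pics/c5.png

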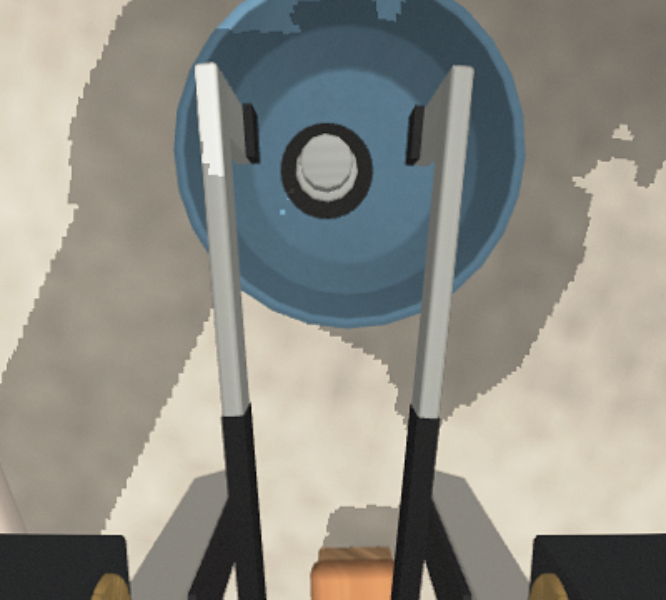

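The pads are centred at crop (333,134) → wrist (320,80). The stopper's knob top is at crop (327,161) → wrist (316.4,97).

Run:
```python
from h import *
c=robot.calibration('wrist');p=robot.state()['tool_pos'];f=lambda x,y:(120+x*400/666,y*.6)
pad=at(c,*f(333,134),p[2]-.025); st=at(c,*f(327,161),.046); rub=at(c,*f(327,170),.013)
h=np.radians(12.2); d=np.array([np.cos(h),np.sin(h)]);n=np.array([-d[1],d[0]])
end=at(c,*f(334.5,66),p[2]+.026)
print('pad rel',(pad-p)[:2]@d,(pad-p)[:2]@n,'end',(end-p)[:2]@d,(end-p)[:2]@n)
print('stopper',st,rub,'move',(st-pad)[:2],(st-pad)[:2]@d,(st-pad)[:2]@n)
print('pad gap',np.linalg.norm(at(c,*f(258,133),p[2]-.025)-at(c,*f(407,135),p[2]-.025)))
bl=at(c,*f(175,130),.055);br=at(c,*f(524,130),.055);print(np.linalg.norm(bl-br),(bl+br)/2)
```

```text
pad rel 0.10125659903487545 -0.0010997734446415545 end 0.10660518451338045 -0.0010256986818412105
stopper [ 0.59626959 -0.04829731  0.046     ] [ 0.59657698 -0.04819386  0.013     ] move [0.00306032 0.00249538] 0.0035185355148710656 0.0017922987425698438
pad gap 0.04225482753053396
0.13643343304022362 [ 0.60904048 -0.05466007  0.055     ]
```

Pads and knob agree with the nominal geometry. I'll shift (+3, +2.5) mm and lower 94 mm.

{"name": "arm_command", "arguments": {
  "increments": [
    {"xyz": [0.003,0.0025,-0.006],"spin": 0},
    {"xyz": [0,0,-0.016],"spin": 0},
    {"xyz": [0,0,-0.018],"spin": 0},
    {"xyz": [0,0,-0.018],"spin": 0},
    {"xyz": [0,0,-0.016],"spin": 0},
    {"xyz": [0,0,-0.011],"spin": 0},
    {"xyz": [0,0,-0.006],"spin": 0},
    {"xyz": [0,0,-0.003],"spin": 0}
  ]
}}

```text
time_s: 20.65
tool_pos: [0.4972, -0.0684, 0.0618]
tcp_rot: [0.994, 0.107, 0.0, 0.0]
wrist_force: [-0.6, -0.5, -0.7]
opening: 0.505
grip_force: 4.6
```

{"name": "arm_command", "arguments": {
  "increments": [
    {"xyz": [0,0,0],"spin": 0},
    {"xyz": [0,0,0],"spin": 0},
    {"xyz": [0,0,0],"spin": 0},
    {"xyz": [0,0,0],"spin": 0},
    {"xyz": [0,0,0],"spin": 0},
    {"xyz": [0,0,0],"spin": 0},
    {"xyz": [0,0,0],"spin": 0},
    {"xyz": [0,0,0],"spin": 0}
  ]
}}

```text
time_s: 21.65
tool_pos: [0.497, -0.0684, 0.062]
tcp_rot: [0.994, 0.107, -0.0, 0.0]
wrist_force: [-0.3, 0.8, -0.2]
opening: 0.506
grip_force: 4.6
```

Run:
```python
from h import *
im,c=snap('wrist','w6.png'); i2,cs=snap('scene','sc6.png'); s=robot.state(); print(s['time_s'],s['tool_pos'],s['opening'],s['grip_force'],s['wrist_force'])
o=np.zeros((400,800,3),'u1');o[:,:400]=cv2.resize(im[0:200,220:420],(400,400));o[:,400:]=cv2.resize(i2[230:310,280:360],(400,400));cv2.imwrite('pics/c6.png',o[:,:,::-1])
```

```text
21.75 [ 0.49702087 -0.06834601  0.06197397] 0.507467530914184 4.607144923793385 [-0.57873911  1.37819992 -0.72577648]
```

View pics/c6.png

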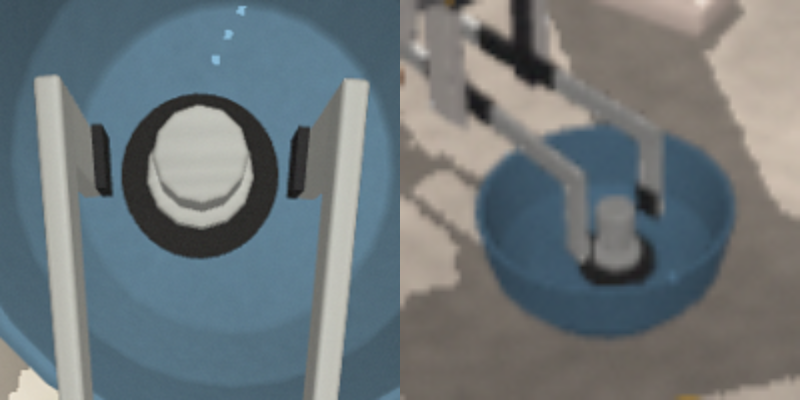

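The pads straddle the knob and are centred on it (crop: pads at (101,160) and (300,162), knob at (201,155)). Squeezing now.

{"name": "arm_command", "arguments": {
  "increments": [
    {"xyz": [0,0,0],"spin": 0},
    {"xyz": [0,0,0],"spin": 0},
    {"xyz": [0,0,0],"spin": 0},
    {"xyz": [0,0,0],"spin": 0},
    {"xyz": [0,0,0],"spin": 0},
    {"xyz": [0,0,0],"spin": 0},
    {"xyz": [0,0,0],"spin": 0},
    {"xyz": [0,0,0],"spin": 0}
  ],
  "hand": 0.025,
  "newtons": 18
}}

```text
time_s: 22.75
tool_pos: [0.497, -0.0684, 0.062]
tcp_rot: [0.994, 0.107, 0.0, 0.0]
wrist_force: [0.3, -0.6, -1.0]
opening: 0.389
grip_force: 18.0
```

{"name": "arm_command", "arguments": {
  "increments": [
    {"xyz": [0,0,0],"spin": 0},
    {"xyz": [0,0,0],"spin": 0},
    {"xyz": [0,0,0],"spin": 0},
    {"xyz": [0,0,0],"spin": 0},
    {"xyz": [0,0,0],"spin": 0},
    {"xyz": [0,0,0],"spin": 0},
    {"xyz": [0,0,0],"spin": 0},
    {"xyz": [0,0,0],"spin": 0}
  ],
  "newtons": 32
}}

```text
time_s: 23.75
tool_pos: [0.497, -0.0684, 0.062]
tcp_rot: [0.994, 0.107, 0.0, 0.0]
wrist_force: [-0.0, -0.2, -1.1]
opening: 0.385
grip_force: 32.0
```

The opening of 36.5 mm means the pads are on the knob. I'll lift 150 mm straight up.

{"name": "arm_command", "arguments": {
  "increments": [
    {"xyz": [0,0,0.002],"spin": 0},
    {"xyz": [0,0,0.004],"spin": 0},
    {"xyz": [0,0,0.007],"spin": 0},
    {"xyz": [0,0,0.01],"spin": 0},
    {"xyz": [0,0,0.012],"spin": 0},
    {"xyz": [0,0,0.013],"spin": 0},
    {"xyz": [0,0,0.013],"spin": 0},
    {"xyz": [0,0,0.013],"spin": 0}
  ]
}}

```text
time_s: 24.75
tool_pos: [0.4971, -0.0684, 0.1371]
tcp_rot: [0.994, 0.107, 0.0, 0.0]
wrist_force: [-0.1, 0.6, -2.0]
opening: 0.384
grip_force: 32.0
```

{"name": "arm_command", "arguments": {
  "increments": [
    {"xyz": [0,0,0.013],"spin": 0},
    {"xyz": [0,0,0.013],"spin": 0},
    {"xyz": [0,0,0.013],"spin": 0},
    {"xyz": [0,0,0.012],"spin": 0},
    {"xyz": [0,0,0.01],"spin": 0},
    {"xyz": [0,0,0.008],"spin": 0},
    {"xyz": [0,0,0.005],"spin": 0},
    {"xyz": [0,0,0.002],"spin": 0}
  ]
}}

```text
time_s: 25.75
tool_pos: [0.497, -0.0684, 0.2122]
tcp_rot: [0.994, 0.107, -0.0, 0.0]
wrist_force: [0.7, 0.7, -2.8]
opening: 0.384
grip_force: 32.0
```

{"name": "arm_command", "arguments": {
  "increments": [
    {"xyz": [0,0,0],"spin": 0},
    {"xyz": [0,0,0],"spin": 0},
    {"xyz": [0,0,0],"spin": 0},
    {"xyz": [0,0,0],"spin": 0},
    {"xyz": [0,0,0],"spin": 0},
    {"xyz": [0,0,0],"spin": 0},
    {"xyz": [0,0,0],"spin": 0},
    {"xyz": [0,0,0],"spin": 0}
  ]
}}

```text
time_s: 26.75
tool_pos: [0.497, -0.0684, 0.212]
tcp_rot: [0.994, 0.107, -0.0, 0.0]
wrist_force: [-0.4, -0.2, -1.6]
opening: 0.382
grip_force: 32.0
```

Run:
```python
from h import *
i2,cs=snap('scene','sc7.png'); s=robot.state(); print(s['time_s'],s['tool_pos'],s['opening'],s['grip_force'],s['wrist_force'])
print([px(cs,[.596,-.048,z]).round(1).tolist() for z in(.155,.195)])
cv2.imwrite('pics/c7.png',cv2.resize(i2[110:340,200:520],(800,575))[:,:,::-1])
```

```text
26.8 [ 0.49703033 -0.06838265  0.21200973] 0.38341683084863776 31.965102553367615 [ 0.91586282  0.46828527 -2.43901982]
[[323.1, 238.8], [322.8, 226.2]]
```

View pics/c7.png

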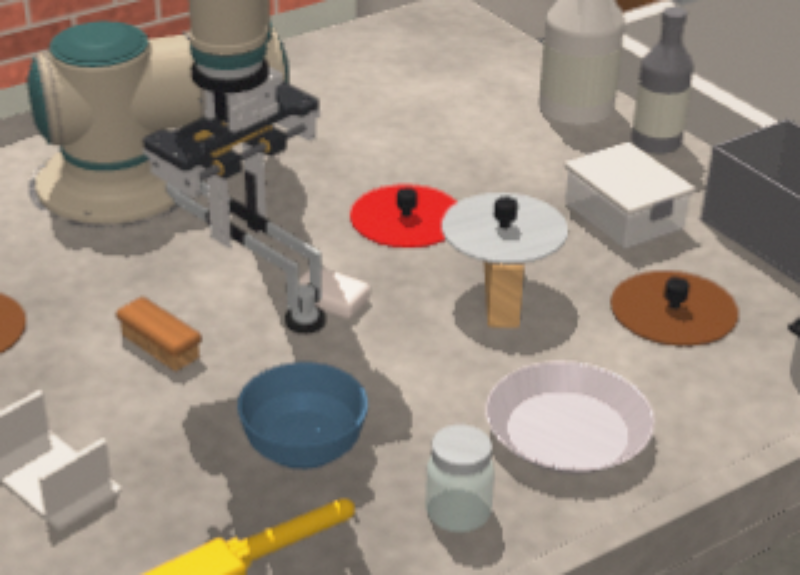

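The stopper hangs upright in the tongs at crop (305,310), above the bowl at (303,410), at the predicted height. The lid lies flat on the lumber, so I'm handing in.

```bash
python3 -c "
from cell import robot
print(robot.close_job())"
```

```text
the job is handed in; nothing more can be done
None
```

The job is handed in at about 27 s: the lid lies flat and balanced on the lumber, and the stopper hangs in the squeezed tongs about 10 cm above the rim, over the bowl.

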